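# Set a stop bolt on its gauge block and lock it with the jam nut

## Task

On the green stop frame, screw the stop bolt down by its T-bar until its tip bears lightly on the yellow gauge block (about 8 N of push near the end of the T-bar; the drag of the thread alone takes 2 to 3 N there). Then run the orange-ended jam nut down the bolt onto the brass washer and lock it firmly, with about 10 N of push near the end of one of its arms, leaving the bolt set on the gauge. Do not force either of them (keep every push well under 25 N), leave the other things on the table alone, and let go at the end.

Things in the scene. Friction and masses are not known exactly. Their poses are not given: they have to be found in the camera images.
- frame: Green cast stop frame fixed to the table (C shape, open to its own +x): base 130 x 90 x 12 mm, column on its -x side, head 48 mm wide; the head's flat top is 95 mm above the table and reaches from 75 mm behind to 22 mm in front of the bolt axis. Origin: on the vertical axis of bolt and nut, at table height; z up. It never moves.
- gauge: Yellow gauge block, 36 x 30 x 20 mm, fixed on the frame's anvil under the bolt tip; its top is 50 mm above the table. Origin: centre of its underside, on the bolt axis.
- washer: Brass washer, 38 mm across, 3 mm thick, on the dark steel boss (42 mm across) on top of the frame's head; the nut seats on it. Its top is 111 mm above the table. Origin: centre of its underside, on the bolt axis.
- bolt: Upright steel stop bolt, 13 mm thick, 113 mm long, in the frame's thread, with a T-bar on top. Right-hand thread, 10 mm a turn: clockwise from above it goes down (its yaw falls); it stays where left. It starts 1.5 to 3.7 mm (about 1 to 2.3 rad) above the gauge. The thread drags with 0.08 N m; once on the gauge the moment rises by about 0.15 N m per 0.1 rad. Origin: its tip (18 mm foot). x axis: along the T-bar.
- bolt_bar (a point): Centre of the T-bar, on the bolt axis, 156 to 160 mm above the table. Round steel bar 8 mm thick along the bolt's x axis, with black balls 11 mm thick centred 36 mm either side of the axis; its hub is 20 mm across, 14 mm high. At least 20 mm of free height lie between the bar and the nut's arms. x axis: along the bar.
- nut: Steel jam nut on the bolt: hexagon 30 mm across flats, 16 mm high, with two arms. Right-hand thread, 10 mm a turn: clockwise from above it runs down (its yaw falls), on its own, without the bolt. It starts 3.4 to 6.8 mm (about 2.1 to 4.3 rad) above the washer. It drags with 0.1 N m; once seated the moment rises by about 0.15 N m per 0.1 rad; it stays where left. Origin: centre of its underside.
- nut_arms (a point): Centre of the nut at the height of its arms, on the bolt axis, 8.5 mm above its underside (119.5 mm above the table when seated, to 126.5 mm at the start). Two straight round arms 9 mm thick along its x axis end in orange balls 18 mm thick centred 80 mm either side of the axis. They can be swept right round above the frame; only the T-bar is higher.
- spanner: An open-ended loose steel spanner, 180 mm long, lying near the stop frame. Origin: its middle, on the table. A bystander: leave it alone.
- spare_nut: A loose dark steel spare ring nut, 28 mm across, 13 mm high, lying beside the stop frame. Origin: centre of its underside. A bystander: leave it alone.
- grease_tin: A red tin, 60 mm across, 55 mm high. Origin: centre of its underside. A bystander: leave it alone.
- screwdriver: A screwdriver with an orange handle, 200 mm long, lying down. Origin: its middle, on the table. A bystander: leave it alone.
- tape_measure: A yellow tape measure, 62 x 34 x 60 mm, standing. Origin: centre of its underside. A bystander: leave it alone.
- hammer: A hammer lying down, 260 mm long. Origin: its middle, on the table. A bystander: leave it alone.
- oil_jar: An amber jar, 56 mm across, 75 mm high. Origin: centre of its underside. A bystander: leave it alone.
Mind the look-alikes: they are no part of the job. Of the things that look like the frame, the smaller one is meant.

How it is judged:
By the outcome, as a careful person would: the job done as asked, in the order asked, and still so for the second after the job is handed in, with the robot touching nothing.
It also fails if it takes over 69 s, if anything falls off the work surface, if the arm or the gripper's body presses on something with over 40 N, if the wrist force passes 120 N, or if a joint passes its speed limit or range.

## Robot

A 6-joint arm with a two-finger parallel gripper is mounted at the origin on the work surface. World frame = base frame: x ahead of the robot, y to its left, z up, the work surface at z = 0. Lengths are in m, angles in rad, forces in N, time in s.
With the tool pointing down it reaches from about 0.275 to 0.75 m from the base axis. Payload 10.2 kg.
Tool frame: the origin (TCP) lies between the finger pads; the fingertips stand 25 mm ahead of it and the grasp point (between the pads) lies 6 mm ahead of it (finger_overhang is the distance from the TCP to the fingertips, in m); z points along the fingers, y is the direction in which the jaws open and shut (so a half turn about z gives the same grasp; the last joint's range is limited). The gripper opens to 85 mm and grips with 20 to 120 N. Pads are 22 mm wide; open, the fingers measure 114 mm over their backs; the gripper's body (76 mm by 85 mm) begins 54 mm behind the grasp point. The pads swing forward as they close: fully open they stand 13 mm farther back than shut.
Start: joints at [1.124, 0.313, 1.498, -0, 1.331, -0.223], TCP at [0.117, 0.512, 0.256] pointing down, gripper open.
Joint ranges: [-2.94, 2.94], [-0.97, 2.17], [0.19, 2.56], [-1.23, 4.37], [0.02, 3.11], [-2.88, 2.88]. Speed limits (rad/s): [2.39, 2.39, 3.01, 3.14, 3.14, 3.14].

## Interface

Orientations are given as a unit quaternion [x, y, z, w].
In Python, from bench import * gives the robot as it stands. The module is installed in compiled form; this text tells all that it offers.
- The arm moves only by the tool jog_arm, never from a script. Its argument "targets" is text: rows parted by semicolons, each of 5 numbers parted by spaces: the shift along the tool's x, y, z in mm, then the turn about the tool's z in degrees, then the opening, from 0 (shut) to 1 (fully open). A call has 1 to 10 rows; each row shifts and turns the pose as measured when the row begins, along the tool's axes as they then stand; what a row does not reach is not made up. A row lasts 1/12 s, in which the tool goes at most 41.7 mm and 7.16 degrees, less where a joint would pass 70% of its speed; a pose out of reach is approached as far as the arm can. A call is refused whole if a number of a shift passes 41.7 or a number of a turn 7.16, either way. A call with a gripper value outside its range is refused whole. The fingers move at their own pace and stop on an object; the grip force is fixed at half the most. Time passes only in rows, so rows that do not move let the fingers close. It gives the time, the measured TCP pose, the force and the opening at its end, in the units of the state.
- sense(): the state, without advancing time (a new reading comes with each control period).
- camera(name): name is "side" or "top"; returns a dict with "pixels" (400x640x3 uint8, blue, green, red), "fov_y" (degrees; the focal length in pixels is half the picture's height over the tangent of half this angle, whatever the lens; pixels are square), "cx", "cy" (the principal point, pixels), "dist_coeffs" ([k1, k2, p1, p2, k3] as OpenCV has them; the pictures are not rectified), "rvec" (rotation vector, rad) and "tvec" (3), from world to camera coordinates, as OpenCV has them. Camera axes: x right, y down, z forward; pixel columns grow to the right and rows downward; lengths in m; the calibration is good to about 2 mm. A picture is of the moment at which its call begins. There is no depth.
- sign_off(): hands the job in, once; it reports no verdict.
Trained networks look in the newest picture that a camera, given by its name, has taken for a name from the list of things; names that differ only in an ending like _2 or _b are one class to them, and where a whole thing is asked for, a point or a joint stands for the part that bears it (a point fixed in the world has none). Each returns a list of dicts, best first, with "score" (0 to 1); they miss things now and then, are a little off and sometimes report something else, mostly with a low value. They report only what shows in the picture. A call takes as long as a camera call. They do not tell look-alikes from the thing itself.
- regions_of(camera, thing): "pixels" (400x640 bool, what is visible of it) and "point" ([column, row] in pixels, amid what is visible of it).
The state is a dict: "t": time; "joint_positions": joint angles; "dq": joint speeds; "joint_efforts": joint torques, N m; "ee_pos": TCP position; "eef_rot": TCP orientation; "wrist_force": force on the tool from outside, world axes, zero at the start; "torque": the same for the moment, N m; "opening": finger opening in m.
Only numpy, scipy, OpenCV 4.12 (cv2) and the standard library are available. Lean on these libraries where they do the work, as an engineer would, in place of code of your own. Each camera call takes 0.05 s, during which the arm holds its last target.

## Working session

There is one attempt and no reset: what is moved stays moved. The work goes in short steps, Python scripts to look and compute and a tool call to move; the robot and the scene stay as the last step left them, time stands still between calls to the robot, and variables do not carry over. Pictures are saved under pics/ and viewed, and the job is handed in when it is done.

Besides the shell and the picture viewer there is one more tool, called after ">>>" as name(argument=value, ...) on one line, values as JSON. jog_arm: Moves the arm, as the interface text tells. Its arguments: {"type":"object","properties":{"targets":{"type":"string"}},"required":["targets"]}

```bash
mkdir -p pics; ls; cat > h.py <<'E'
from bench import *
import numpy as np, cv2
def K(c):
    h=c["pixels"].shape[0]; f=h/2/np.tan(np.radians(c["fov_y"])/2)
    return np.array([[f,0,c["cx"]],[0,f,c["cy"]],[0,0,1]])
def proj(c,P):
    return cv2.projectPoints(np.array(P,float).reshape(-1,3),np.array(c["rvec"],float),np.array(c["tvec"],float),K(c),np.array(c["dist_coeffs"],float))[0].reshape(-1,2)
def ray(c,uv):
    n=cv2.undistortPoints(np.array(uv,float).reshape(-1,1,2),K(c),np.array(c["dist_coeffs"],float)).reshape(-1,2)
    R=cv2.Rodrigues(np.array(c["rvec"],float))[0]; t=np.array(c["tvec"],float).ravel()
    o=-R.T@t; d=(R.T@np.c_[n,np.ones(len(n))].T).T
    return o,d
def atz(c,uv,z):
    o,d=ray(c,uv); return o+d*((z-o[2])/d[:,2])[:,None]
E
python3 - <<'E'
from h import *
s=sense(); print({k:np.round(v,3).tolist() for k,v in s.items()})
for n in("side","top"):
    c=camera(n); cv2.imwrite(f"pics/{n}0.png",c["pixels"])
    print(n,c["fov_y"],c["cx"],c["cy"],c["dist_coeffs"],c["rvec"],c["tvec"])
    for th in("frame","gauge","washer","bolt","bolt_bar","nut","nut_arms"):
        print(th,[(round(r["score"],2),np.round(r["point"]).tolist(),int(r["pixels"].sum())) for r in regions_of(n,th)])
E
```

```text
pics
{'t': 0.0, 'joint_positions': [1.124, 0.313, 1.498, 0.0, 1.331, -0.223], 'dq': [0.001, 0.001, -0.0, 0.001, 0.0, -0.0], 'joint_efforts': [-0.0, -41.224, -25.976, -0.0, 0.004, -0.0], 'ee_pos': [0.116, 0.512, 0.256], 'eef_rot': [0.112, 0.994, -0.001, -0.0], 'wrist_force': [0.077, 0.484, 0.607], 'torque': [0.051, 0.001, 0.051], 'opening': 0.086}
side 47.777262693053196 317.6762172284061 198.90156556350163 [-0.06336562  0.          0.          0.          0.        ] [ 2.1572813  -0.36760303  0.22099441] [-0.46823346  0.18174478  1.31554116]
frame [(0.83, [331.0, 241.0], 1923), (0.72, [323.0, 176.0], 2904)]
gauge [(0.7, [330.0, 180.0], 140), (0.49, [335.0, 244.0], 92)]
washer [(0.6, [334.0, 157.0], 80), (0.52, [306.0, 148.0], 55)]
bolt [(0.6, [330.0, 137.0], 176), (0.59, [337.0, 213.0], 102), (0.38, [336.0, 244.0], 89)]
bolt_bar [(0.75, [333.0, 137.0], 182), (0.58, [335.0, 209.0], 184)]
nut [(0.74, [331.0, 220.0], 293), (0.56, [334.0, 151.0], 382)]
nut_arms [(0.8, [336.0, 219.0], 192), (0.67, [333.0, 149.0], 297)]
top 56.657091818374596 320.79655437618226 200.03207934049692 [-0.02233919  0.          0.          0.          0.        ] [ 2.13070219 -2.09521302  0.16109566] [0.00337882 0.50913927 0.98654083]
frame [(0.64, [371.0, 204.0], 1615), (0.63, [263.0, 172.0], 3631)]
gauge []
washer []
bolt [(0.6, [251.0, 144.0], 335), (0.41, [466.0, 232.0], 520), (0.27, [370.0, 206.0], 1485)]
bolt_bar [(0.66, [332.0, 196.0], 59), (0.6, [253.0, 142.0], 354), (0.46, [184.0, 257.0], 1152), (0.42, [372.0, 195.0], 155)]
nut [(0.92, [260.0, 151.0], 718), (0.51, [376.0, 207.0], 146)]
nut_arms [(0.7, [262.0, 153.0], 643), (0.53, [374.0, 202.0], 260)]
```

View pics/side0.png

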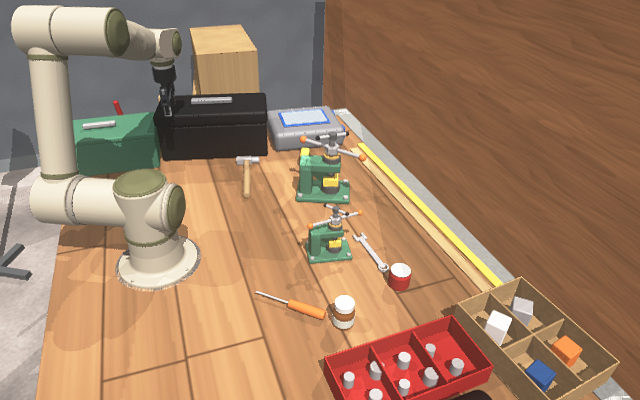

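View pics/top0.png

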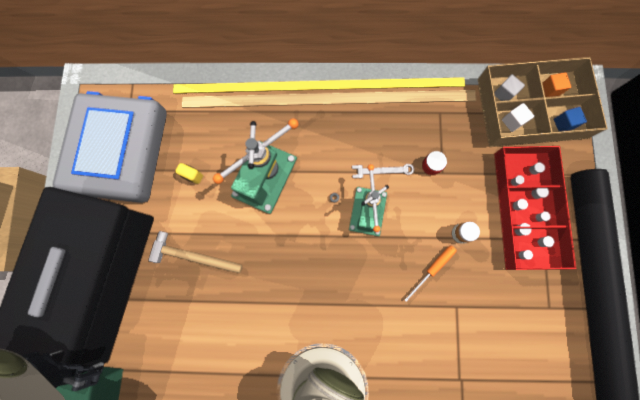

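The side and top views show two green frames: a larger one at side (323,176) / top (263,172), and a smaller one at side (331,241) / top (371,204). The smaller one is meant. I'll check its size in a close crop and triangulate its axis.

```bash
python3 - <<'E'
from h import *
cs={n:camera(n) for n in("side","top")}
a=cs["top"]["pixels"][150:250,320:430]; b=cs["side"]["pixels"][190:275,290:400]
a=cv2.resize(a,None,fx=5,fy=5,interpolation=cv2.INTER_CUBIC);b=cv2.resize(b,None,fx=5,fy=5,interpolation=cv2.INTER_CUBIC)
cv2.imwrite("pics/ctop.png",a);cv2.imwrite("pics/cside.png",b)
E
```

```text
(no output)
```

View pics/ctop.png

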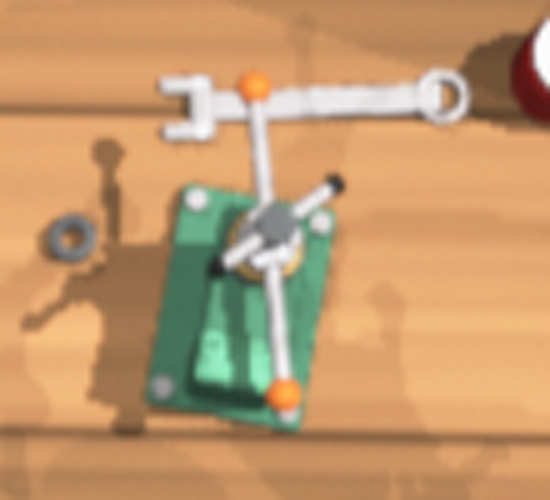

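View pics/cside.png

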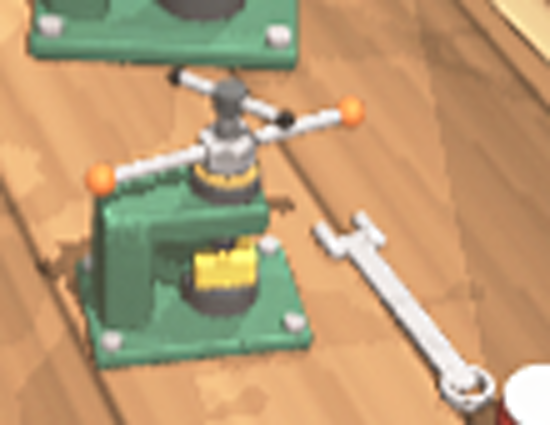

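The crops confirm the smaller frame: nut balls at top (371,167) and (377,229), T-bar balls at top (387,187) and (364,204). I'll triangulate these in both views.

```bash
python3 - <<'E'
from h import *
from scipy.optimize import least_squares
cs={n:camera(n) for n in("side","top")}
def blob(n,p,lo,hi,r=5):
    im=cs[n]["pixels"]; x,y=map(int,np.round(p)); hsv=cv2.cvtColor(im,cv2.COLOR_BGR2HSV)
    w=hsv[y-r:y+r+1,x-r:x+r+1]; m=cv2.inRange(w,lo,hi); ys,xs=np.nonzero(m); return np.array([xs.mean()+x-r,ys.mean()+y-r]),len(xs)
O=((5,190,170),(18,255,255)); 
nt=[blob("top",p,*O)[0] for p in((371,167),(376.8,228.8))]
ns=[blob("side",p,*O)[0] for p in((360.2,212),(310.2,226))]
B=((0,0,0),(179,255,60))
print(nt,ns)
bt=[];bs=[]
for p in((387.2,187),(363.6,203.6)):
    q,k=blob("top",p,*B,3);print(q,k);bt.append(q)
for p in((347.4,213.8),(325,205.2)):
    q,k=blob("side",p,*B,3);print(q,k);bs.append(q)
# joint fit: axis x,y; nut yaw,z; bar yaw,z
def pts(v):
    x,y,a,zn,b,zb=v
    ua=np.array([np.cos(a),np.sin(a),0]);ub=np.array([np.cos(b),np.sin(b),0])
    n=np.array([x,y,zn]);t=np.array([x,y,zb])
    return np.array([n+.08*ua,n-.08*ua,t+.036*ub,t-.036*ub])
for z,q in((.124,nt),(.158,bt)): print(atz(cs["top"],q,z))
for z,q in((.124,ns),(.158,bs)): print(atz(cs["side"],q,z))
def res(v,order,names=("top","side")):
    P=pts(v); r=[]
    for n in names:
        if n=="top": r.append(proj(cs[n],P)-np.array(nt+bt))
        else:
            r.append(proj(cs[n],P)-np.array([ns[i] for i in order[:2]]+[bs[i] for i in order[2:]]))
    r.append(np.array([[ (v[3]-.124)/.004,(v[5]-.158)/.003]]))
    return np.vstack(r).ravel()
A=atz(cs["top"],nt,.124);Bq=atz(cs["top"],bt,.158)
v0=[*A.mean(0)[:2],np.arctan2(*(A[0]-A[1])[[1,0]]),.124,np.arctan2(*(Bq[0]-Bq[1])[[1,0]]),.158]
best=None
for order in((0,1,0,1),(1,0,0,1),(0,1,1,0),(1,0,1,0)):
    s=least_squares(res,v0,args=(order,)); print(order,s.cost,np.round(s.x,4))
    if best is None or s.cost<best.cost: best=s;bo=order
print(np.round(best.fun.reshape(-1,2),2))
for th in("spanner","spare_nut","grease_tin"):
    r=regions_of("top",th)[:2]; print(th,[(q["score"],atz(cs["top"],[q["point"]],.01).round(3)) for q in r])
fr=[q for q in regions_of("top","frame") if abs(q["point"][0]-371)<10][0]
print(regions_of("side","nut")[0]["point"])
for p in ((197,198),(321,222),(162,387),(290,412)): print(atz(cs["top"],[(p[0]/5+320,p[1]/5+150)],.014).round(4))
E
```

```text
[array([nan, nan]), array([374.4, 229.2])] [array([nan, nan]), array([nan, nan])]
[nan nan] 0
[362.71428571 203.14285714] 7
[346. 214.] 1
[nan nan] 0
[[        nan         nan         nan]
 [ 0.42181605 -0.12740307  0.124     ]]
[[        nan         nan         nan]
 [ 0.48223601 -0.09516749  0.158     ]]
[[nan nan nan]
 [nan nan nan]]
[[ 0.5229841  -0.15372544  0.158     ]
 [        nan         nan         nan]]<stdin>:6: RuntimeWarning: Mean of empty slice.
  ret = ret.dtype.type(ret / rcount)
Traceback (most recent call last):
ValueError: Initial guess is outside of provided bounds
```

```bash
cat > fit.py <<'E'
from h import *
from scipy.optimize import least_squares
def cv(p,o): return [(p[0]+.5)/5-.5+o[0],(p[1]+.5)/5-.5+o[1]]
def pts(v):
    x,y,a,zn,b,zb=v
    ua=np.array([np.cos(a),np.sin(a),0]);ub=np.array([np.cos(b),np.sin(b),0])
    n=np.array([x,y,zn]);t=np.array([x,y,zb])
    return np.array([n+.08*ua,n-.08*ua,t+.036*ub,t-.036*ub])
E
python3 - <<'E'
from fit import *
cs={n:camera(n) for n in("side","top")}
T=np.array([cv(p,(320,150)) for p in((255,85),(284,394),(336,185),(218,268))])
S=np.array([cv(p,(290,190)) for p in((351,110),(101,180),(287,119),(175,76))])
def res(v,o):
    P=pts(v); return np.r_[(proj(cs["top"],P)-T).ravel(),(proj(cs["side"],P)-S[o]).ravel(),(v[3]-.124)/.004,(v[5]-.158)/.003]
A=atz(cs["top"],T[:2],.124);B=atz(cs["top"],T[2:],.158)
v0=[*A.mean(0)[:2],np.arctan2(*(A[0]-A[1])[[1,0]]),.124,np.arctan2(*(B[0]-B[1])[[1,0]]),.158]
for o in([0,1,2,3],[0,1,3,2]):
    s=least_squares(res,v0,args=(o,)); print(s.cost,s.x.round(4)); print(s.fun[:-2].reshape(-1,2).round(2).tolist())
print(A,B)
p=atz(cs["top"],np.array([cv(q,(320,150)) for q in((197,198),(321,222),(162,387),(290,412))]),.014);print(p.round(4))
print("spanner",atz(cs["top"],np.array([cv(q,(320,150)) for q in((165,85),(442,97),(180,130))]),.005).round(3))
print("ring",atz(cs["top"],np.array([cv(q,(320,150)) for q in((72,238),)]),.013).round(3))
E
```

```text
0.6388984659843635 [ 0.5037 -0.1252  0.0881  0.1259 -0.9297  0.159 ]
[[-0.1, 0.49], [0.01, -0.11], [-0.29, -0.25], [0.03, -0.09], [-0.18, 0.37], [0.04, -0.13], [-0.19, 0.23], [0.46, 0.2]]
456.00247570851366 [ 0.5038 -0.1247  0.0883  0.1257 -1.8149  0.1586]
[[-0.32, 0.46], [-0.22, -0.16], [2.09, 11.73], [-2.68, -12.15], [-0.23, 0.31], [0.02, -0.18], [12.95, 12.14], [-12.94, -11.48]]
[[ 0.58522421 -0.11863019  0.124     ]
 [ 0.42392354 -0.13245557  0.124     ]] [[ 0.52482206 -0.15492176  0.158     ]
 [ 0.48211012 -0.09636299  0.158     ]]
[[ 0.5482 -0.0965  0.014 ]
 [ 0.5351 -0.1676  0.014 ]
 [ 0.4386 -0.0769  0.014 ]
 [ 0.4256 -0.149   0.014 ]]
spanner [[ 0.618 -0.078  0.005]
 [ 0.613 -0.24   0.005]
 [ 0.591 -0.087  0.005]]
ring [[ 0.524 -0.025  0.013]]
```

Choice: the frame at top (371,204) / side (331,241), with base holes about 72 mm apart. The rejected look-alike is at top (263,172). The bolt axis is at about (0.504, -0.125), the bar yaw is -0.93 and the nut yaw 0.088. Next I close the fingers, turn the tool and travel to above the T-bar.

>>> jog_arm(targets="0 0 -10 -7 0; 0 0 -10 -7 0; 0 0 -10 -7 0; 0 0 -10 -7 0; 0 0 -10 -7 0; 0 0 0 -7 0; 0 0 0 -7 0")

```text
t: 1.68
ee_pos: [0.1164, 0.5117, 0.3083]
eef_rot: [-0.32, 0.947, -0.001, -0.0]
wrist_force: [-0.2, 0.2, -0.9]
opening: 0.0006
```

>>> jog_arm(targets="2 -40 0 0 0; 2 -40 0 0 0; 2 -40 0 0 0; 2 -40 0 0 0; 2 -40 0 0 0; 2 -40 0 0 0; 2 -40 0 0 0; 2 -40 0 0 0; 2 -40 0 0 0; 2 -40 0 0 0")

```text
t: 2.52
ee_pos: [0.3497, 0.1742, 0.3083]
eef_rot: [-0.33, 0.944, 0.0, 0.002]
wrist_force: [0.9, 1.0, 0.3]
opening: 0.0
```

```bash
cat > st.py <<'E'
from h import *
A=np.array([.5037,-.1252])
def st():
    s=sense(); x,y,z,w=s["eef_rot"]
    from scipy.spatial.transform import Rotation as Ro
    R=Ro.from_quat(s["eef_rot"]).as_matrix()
    p=np.array(s["ee_pos"]); d=np.r_[A,0]-p
    print("t",round(s["t"],2),"p",p.round(4),"psi",round(np.arctan2(R[1,0],R[0,0]),4),"tilt",R[2].round(3),"axis in tool mm",(R.T@(d*[1,1,0]))[:2].round(4)*1e3,"F",np.round(s["wrist_force"],2),"Ftool",(R.T@s["wrist_force"]).round(2),"M",np.round(s["torque"],3),"q",np.round(s["joint_positions"],2),"op",round(s["opening"],4))
    return s,R
if __name__=="__main__": st()
E
python3 st.py
```

```text
t 2.52 p [0.3497 0.1742 0.3083] psi -2.4692 tilt [-0.003 -0.    -1.   ] axis in tool mm [  66.  -330.2] F [0.9  1.05 0.34] Ftool [-1.36  0.26 -0.33] M [0.022 0.004 0.02 ] q [ 0.16 -0.03  1.76  0.    1.41 -2.08] op 0.0
```

>>> jog_arm(targets="4 -41 0 0 0; 4 -41 0 0 0; 4 -41 0 0 0; 4 -41 0 0 0; 4 -41 0 0 0; 4 -41 0 0 0; 4 -41 0 0 0; 4 -41 0 0 0; 3 -30 0 0 0; 0 0 0 1.8 0")

```text
t: 3.35
ee_pos: [0.5457, -0.141, 0.3085]
eef_rot: [-0.311, 0.95, -0.001, 0.003]
wrist_force: [-1.3, 0.4, 0.4]
opening: 0.0002
```

```bash
python3 - <<'E'
from st import *
st()
c=camera("top"); a=c["pixels"][130:270,300:440]; cv2.imwrite("pics/t2.png",cv2.resize(a,None,fx=4,fy=4,interpolation=cv2.INTER_CUBIC))
c=camera("side"); a=c["pixels"][120:270,270:410]; cv2.imwrite("pics/s2.png",cv2.resize(a,None,fx=4,fy=4,interpolation=cv2.INTER_CUBIC))
E
```

```text
t 3.35 p [ 0.5457 -0.141   0.3085] psi -2.5092 tilt [-0.006 -0.003 -1.   ] axis in tool mm [24.6 37.6] F [-1.26  0.41  0.39] Ftool [ 0.77  1.08 -0.4 ] M [-0.013  0.044  0.005] q [-0.46  0.37  1.29  0.    1.48 -2.67] op 0.0002
```

View pics/s2.png

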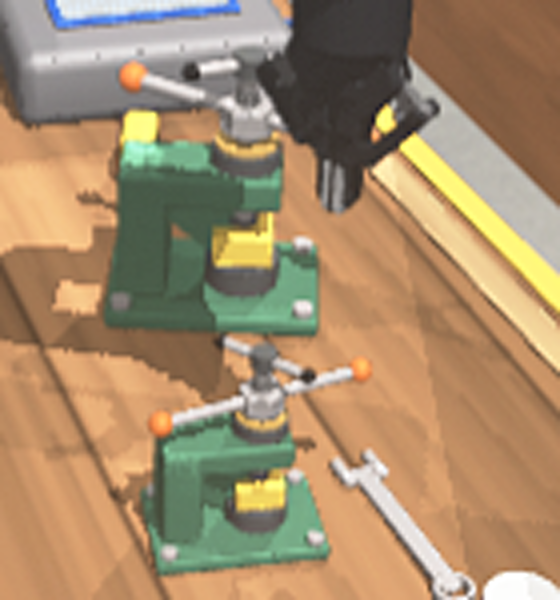

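The side crop shows the closed fingertips at (335,208), still high above. The bar's near black ball is at (307,375) and the fingers will come down behind it. Descending.

>>> jog_arm(targets="0 0 30 0 0; 0 0 30 0 0; 0 0 30 0 0; 0 0 20 0 0; 0 0 15 0 0; 0 0 10 0 0; 0 0 0 0 0;0 0 0 0 0")

```text
t: 4.12
ee_pos: [0.5444, -0.1308, 0.173]
eef_rot: [-0.318, 0.948, -0.002, 0.006]
wrist_force: [0.3, 0.3, 0.5]
opening: 0.0001
```

```bash
python3 - <<'E'
from st import *
st()
c=camera("top"); a=c["pixels"][130:270,300:440]; a=cv2.resize(a,None,fx=4,fy=4,interpolation=cv2.INTER_CUBIC)
b=camera("side")["pixels"][170:270,280:380]; cv2.imwrite("pics/s3.png",cv2.resize(b,None,fx=6,fy=6,interpolation=cv2.INTER_CUBIC));cv2.imwrite("pics/t3.png",a)
E
```

```text
t 4.12 p [ 0.5444 -0.1308  0.173 ] psi -2.494 tilt [-0.01  -0.008 -1.   ] axis in tool mm [29. 29.] F [0.25 0.29 0.49] Ftool [-0.38  0.08 -0.49] M [-0.011  0.046  0.018] q [-0.45  0.46  1.51  0.01  1.16 -2.67] op 0.0001
```

View pics/s3.png

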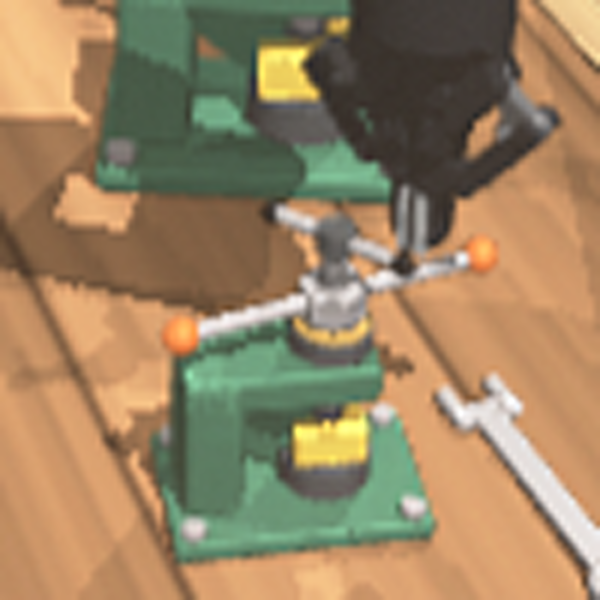

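The tip sits just behind the ball at (402,262). I'll correct sideways, then approach until contact.

>>> jog_arm(targets="0 -7 3 0 0; 4 0 0 0 0; 3 0 0 0 0; 0 0 0 0 0")

```text
t: 4.55
ee_pos: [0.5444, -0.1425, 0.1732]
eef_rot: [-0.318, 0.948, -0.004, 0.008]
wrist_force: [0.4, -0.7, -0.7]
opening: -0.0001
```

```bash
python3 st.py
```

```text
t 4.55 p [ 0.5444 -0.1425  0.1732] psi -2.4938 tilt [-0.013 -0.014 -1.   ] axis in tool mm [22.  38.3] F [ 0.43 -0.75 -0.7 ] Ftool [ 0.12 -0.84  0.71] M [-0.006  0.002  0.013] q [-0.47  0.46  1.51  0.01  1.15 -2.69] op -0.0001
```

>>> jog_arm(targets="2 0 0 0 0; 2 0 0 0 0; 2 0 0 0 0")

```text
t: 4.8
ee_pos: [0.5393, -0.1467, 0.1737]
eef_rot: [-0.318, 0.948, -0.005, 0.009]
wrist_force: [1.4, 2.0, 0.1]
opening: -0.0002
```

```bash
python3 st.py
```

```text
t 4.8 p [ 0.5393 -0.1467  0.1737] psi -2.4942 tilt [-0.014 -0.015 -1.   ] axis in tool mm [15.5 38.6] F [1.39 1.96 0.15] Ftool [-2.29  0.72 -0.13] M [ 0.275 -0.302  0.051] q [-0.48  0.45  1.52  0.01  1.15 -2.7 ] op -0.0002
```

Contact at 2.3 N. I start orbiting.

>>> jog_arm(targets="3.4 -1.2 0.3 5 0;3.4 -1.2 0.3 5 0;3.4 -1.2 0.3 5 0;3.4 -1.2 0.3 5 0;3.4 -1.2 0.3 5 0")

```text
t: 5.22
ee_pos: [0.5279, -0.1595, 0.1731]
eef_rot: [-0.097, 0.995, -0.003, 0.013]
wrist_force: [2.3, 0.1, 0.4]
opening: 0.0
```

```bash
python3 st.py
```

```text
t 5.22 p [ 0.5279 -0.1595  0.1731] psi -2.9474 tilt [-0.025 -0.008 -1.   ] axis in tool mm [17.2 38.3] F [2.28 0.13 0.39] Ftool [-2.27 -0.32 -0.33] M [ 0.2   -0.383 -0.016] q [-0.51  0.44  1.55  0.01  1.13 -2.28] op 0.0
```

>>> jog_arm(targets="3.4 -1.2 0.2 5 0;3.4 -1.2 0.2 5 0;3.4 -1.2 0.2 5 0;3.4 -1.2 0.2 5 0;3.4 -1.2 0.2 5 0")

```text
t: 5.63
ee_pos: [0.5122, -0.1667, 0.1726]
eef_rot: [0.132, 0.991, 0.0, 0.017]
wrist_force: [2.7, -1.8, -0.5]
opening: -0.0002
```

```bash
python3 st.py
```

```text
t 5.63 p [ 0.5122 -0.1667  0.1726] psi 2.876 tilt [-0.034  0.005 -0.999] axis in tool mm [19.1 37.8] F [ 2.73 -1.84 -0.52] Ftool [-3.1  -1.07  0.62] M [-0.172 -0.397  0.006] q [-0.54  0.41  1.6   0.02  1.11 -1.85] op -0.0002
```

>>> jog_arm(targets="2.2 -0.9 0.2 3 0;2.1 -0.9 0.2 3 0")

```text
t: 5.8
ee_pos: [0.5077, -0.1677, 0.1724]
eef_rot: [0.188, 0.982, 0.001, 0.019]
wrist_force: [2.2, -0.2, -0.6]
opening: -0.0
```

>>> jog_arm(targets="2.1 -0.9 0.2 3 0;2.1 -0.9 0.2 3 0")

```text
t: 5.97
ee_pos: [0.5035, -0.168, 0.1723]
eef_rot: [0.242, 0.97, 0.002, 0.02]
wrist_force: [2.6, 0.1, -0.2]
opening: 0.0
```

```bash
python3 st.py
```

```text
t 5.97 p [ 0.5035 -0.168   0.1723] psi 2.6523 tilt [-0.038  0.013 -0.999] axis in tool mm [19.9 37.9] F [ 2.57  0.06 -0.2 ] Ftool [-2.23  1.25  0.3 ] M [-0.046 -0.379  0.004] q [-0.55  0.39  1.63  0.02  1.09 -1.64] op 0.0
```

>>> jog_arm(targets="2.2 -0.9 0.2 3 0;2.2 -0.9 0.2 3 0")

```text
t: 6.13
ee_pos: [0.4992, -0.1679, 0.1722]
eef_rot: [0.295, 0.955, 0.003, 0.021]
wrist_force: [3.1, -0.3, -0.2]
opening: -0.0
```

>>> jog_arm(targets="2.2 -0.9 0.2 3 0;2.2 -0.9 0.2 3 0")

```text
t: 6.3
ee_pos: [0.4949, -0.1673, 0.172]
eef_rot: [0.347, 0.937, 0.004, 0.023]
wrist_force: [2.2, -1.3, -0.5]
opening: 0.0002
```

>>> jog_arm(targets="2.2 -0.9 0.2 3 0;2.2 -0.9 0.2 3 0")

```text
t: 6.47
ee_pos: [0.4909, -0.1665, 0.1719]
eef_rot: [0.399, 0.917, 0.005, 0.024]
wrist_force: [2.9, -1.7, -0.6]
opening: 0.0
```

```bash
python3 st.py
```

```text
t 6.47 p [ 0.4909 -0.1665  0.1719] psi 2.3205 tilt [-0.041  0.028 -0.999] axis in tool mm [21.4 37.5] F [ 2.92 -1.7  -0.56] Ftool [-3.2   0.96  0.72] M [-0.315 -0.466 -0.034] q [-0.56  0.36  1.67  0.02  1.07 -1.32] op 0.0
```

>>> jog_arm(targets="2.3 -0.9 0.2 3 0;2.3 -0.9 0.2 3 0")

```text
t: 6.63
ee_pos: [0.4873, -0.1655, 0.172]
eef_rot: [0.449, 0.893, 0.006, 0.027]
wrist_force: [4.2, -4.1, -2.3]
opening: 0.0002
```

>>> jog_arm(targets="2.3 -0.9 0.2 3 0;2.3 -0.9 0.2 3 0")

```text
t: 6.8
ee_pos: [0.4844, -0.1646, 0.172]
eef_rot: [0.497, 0.867, 0.006, 0.03]
wrist_force: [4.4, -5.8, -2.7]
opening: -0.0001
```

>>> jog_arm(targets="2.3 -0.9 0.2 3 0;2.3 -0.9 0.2 3 0")

```text
t: 6.97
ee_pos: [0.4818, -0.1637, 0.172]
eef_rot: [0.545, 0.838, 0.007, 0.034]
wrist_force: [3.9, -6.9, -5.2]
opening: 0.0003
```

```bash
python3 - <<'E'
from st import *
st()
a=camera("top")["pixels"][130:270,300:440]; a=cv2.resize(a,None,fx=4,fy=4,interpolation=cv2.INTER_CUBIC)
b=camera("side")["pixels"][170:270,280:380]; cv2.imwrite("pics/s4.png",cv2.resize(b,None,fx=6,fy=6,interpolation=cv2.INTER_CUBIC))
E
```

```text
t 6.97 p [ 0.4818 -0.1637  0.172 ] psi 1.9878 tilt [-0.049  0.048 -0.998] axis in tool mm [26.3 35.6] F [ 3.89 -6.91 -5.18] Ftool [-7.63  0.49  5.59] M [-1.152 -0.717 -0.06 ] q [-0.56  0.33  1.71  0.02  1.03 -0.99] op 0.0003
```

View pics/s4.png

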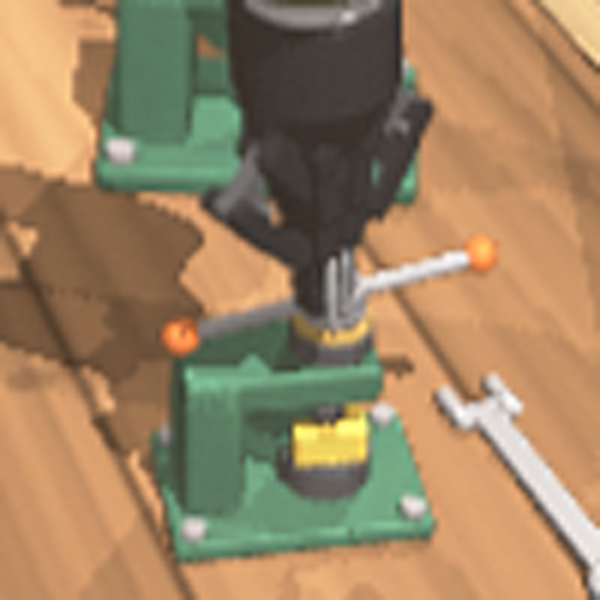

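The force rose to about 8 N, so the tip is bearing. I hold still and read it at rest.

>>> jog_arm(targets="0 0 0 0 0;0 0 0 0 0")

```text
t: 7.23
ee_pos: [0.4819, -0.1646, 0.1723]
eef_rot: [0.544, 0.838, 0.007, 0.035]
wrist_force: [0.4, 0.2, -0.7]
opening: -0.0
```

```bash
python3 st.py
```

```text
t 7.23 p [ 0.4819 -0.1646  0.1723] psi 1.9881 tilt [-0.051  0.049 -0.998] axis in tool mm [27.1 35.9] F [ 0.41  0.16 -0.69] Ftool [0.01 0.4  0.71] M [-0.052 -0.043  0.024] q [-0.57  0.33  1.71  0.01  1.03 -0.99] op -0.0
```

>>> jog_arm(targets="1 0 0 0 0; 1 0 0 0 0")

```text
t: 7.4
ee_pos: [0.4815, -0.1638, 0.1725]
eef_rot: [0.544, 0.838, 0.006, 0.036]
wrist_force: [3.6, -6.4, -3.2]
opening: -0.0002
```

```bash
python3 st.py
```

```text
t 7.4 p [ 0.4815 -0.1638  0.1725] psi 1.9878 tilt [-0.054  0.05  -0.997] axis in tool mm [26.2 35.9] F [ 3.57 -6.4  -3.19] Ftool [-7.11  0.5   3.6 ] M [-1.152 -0.478 -0.041] q [-0.56  0.33  1.71  0.01  1.03 -0.99] op -0.0002
```

>>> jog_arm(targets="1 0 0 0 0; 1 0 0 0 0")

```text
t: 7.57
ee_pos: [0.4813, -0.1636, 0.1727]
eef_rot: [0.544, 0.838, 0.005, 0.039]
wrist_force: [2.8, -7.6, -4.1]
opening: 0.0004
```

```bash
python3 st.py
```

```text
t 7.57 p [ 0.4813 -0.1636  0.1727] psi 1.9878 tilt [-0.059  0.05  -0.997] axis in tool mm [26. 36.] F [ 2.82 -7.62 -4.12] Ftool [-7.85 -0.74  4.56] M [-1.256 -0.54  -0.116] q [-0.56  0.32  1.72  0.01  1.02 -0.99] op 0.0004
```

Steady push is 8.1 N at the ball. I back off, lift and look.

>>> jog_arm(targets="-6 0 0 0 0;-8 0 0 0 0;0 0 -15 0 0;0 0 -25 0 0;0 0 -30 0 0;0 -30 0 0 0;0 -40 0 0 0;0 -40 0 0 0;0 -40 0 0 0;0 0 0 0 0")

```text
t: 8.4
ee_pos: [0.3414, -0.2391, 0.2389]
eef_rot: [0.542, 0.839, 0.006, 0.036]
wrist_force: [-0.0, 0.5, -0.2]
opening: 0.0003
```

```bash
python3 - <<'E'
from st import *
st()
a=camera("top")["pixels"][150:250,320:430]; cv2.imwrite("pics/t5.png",cv2.resize(a,None,fx=5,fy=5,interpolation=cv2.INTER_CUBIC))
b=camera("side")["pixels"][190:275,290:400]; cv2.imwrite("pics/s5.png",cv2.resize(b,None,fx=5,fy=5,interpolation=cv2.INTER_CUBIC))
E
```

```text
t 8.4 p [ 0.3414 -0.2391  0.2389] psi 1.9927 tilt [-0.054  0.049 -0.997] axis in tool mm [ 37.4 194.6] F [-0.02  0.49 -0.19] Ftool [0.46 0.17 0.17] M [ 0.046 -0.046 -0.037] q [-0.91  0.05  1.86  0.04  1.16 -1.35] op 0.0003
```

View pics/t5.png

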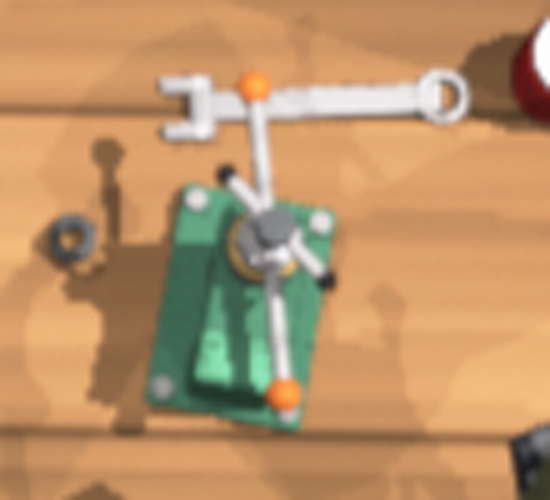

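View pics/s5.png

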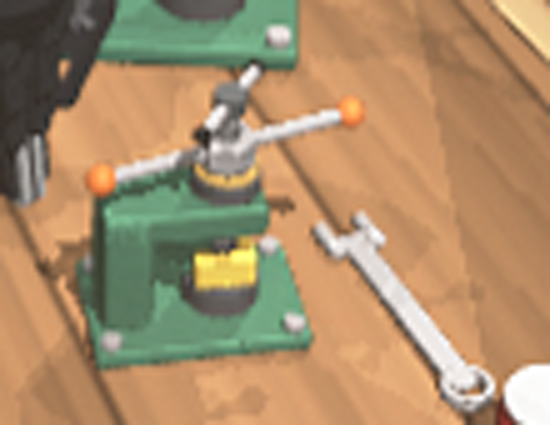

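The top crop shows the bar balls now at (226,173) and (331,281). The bolt has turned about 1.44 rad, and the nut balls are unchanged at (255,85) and (284,394). Next is the nut: I push its far ball with the -x face of the fingers.

>>> jog_arm(targets="0 0 -10 6.4 0;0 0 0 6.4 0;0 0 0 6.4 0;18 36 0 0 0;18 36 0 0 0;18 36 0 0 0;18 36 0 0 0;18 36 0 0 0;18 36 0 0 0;18 36 0 0 0")

```text
t: 9.33
ee_pos: [0.5941, -0.0865, 0.2627]
eef_rot: [0.68, 0.732, 0.014, 0.034]
wrist_force: [0.3, -0.9, 1.3]
opening: -0.0
```

>>> jog_arm(targets="0 0 0 0 0")

```text
t: 9.42
ee_pos: [0.5985, -0.0814, 0.2615]
eef_rot: [0.678, 0.734, 0.015, 0.034]
wrist_force: [-0.5, 0.7, -0.4]
opening: -0.0003
```

```bash
python3 st.py
```

```text
t 9.42 p [ 0.5985 -0.0814  0.2615] psi 1.6494 tilt [-0.029  0.067 -0.997] axis in tool mm [-36.2 -97.8] F [-0.47  0.72 -0.38] Ftool [ 0.77 -0.43  0.33] M [-0.041  0.104 -0.041] q [-0.33  0.45  1.29 -0.    1.33 -0.41] op -0.0003
```

>>> jog_arm(targets="-2 -13 20 0 0;0 -13 30 0 0;0 0 30 0 0;0 0 0 0 0")

```text
t: 9.75
ee_pos: [0.5829, -0.0795, 0.176]
eef_rot: [0.673, 0.738, 0.016, 0.034]
wrist_force: [0.3, -0.3, -0.7]
opening: -0.0004
```

```bash
python3 st.py
```

```text
t 9.75 p [ 0.5829 -0.0795  0.176 ] psi 1.6621 tilt [-0.028  0.069 -0.997] axis in tool mm [-38.3 -83. ] F [ 0.26 -0.32 -0.67] Ftool [-0.33  0.18  0.7 ] M [ 0.036  0.063 -0.012] q [-0.34  0.49  1.47  0.    1.12 -0.43] op -0.0004
```

>>> jog_arm(targets="0 -3 18 0 0;0 -1 17 0 0;0 0 0 0 0;-8 0 0 0 0;-4 0 0 0 0;0 0 0 0 0")

```text
t: 10.25
ee_pos: [0.5871, -0.09, 0.1462]
eef_rot: [0.671, 0.741, 0.017, 0.035]
wrist_force: [-1.2, 0.4, 0.2]
opening: -0.0002
```

```bash
python3 - <<'E'
from st import *
st()
b=camera("side")["pixels"][170:270,280:400]; cv2.imwrite("pics/s6.png",cv2.resize(b,None,fx=6,fy=6,interpolation=cv2.INTER_CUBIC))
E
```

```text
t 10.25 p [ 0.5871 -0.09    0.1462] psi 1.6683 tilt [-0.029  0.073 -0.997] axis in tool mm [-26.9 -86.2] F [-1.25  0.36  0.21] Ftool [ 0.47 -1.19 -0.31] M [-0.021  0.079 -0.016] q [-0.35  0.53  1.48  0.01  1.05 -0.45] op -0.0002
```

View pics/s6.png

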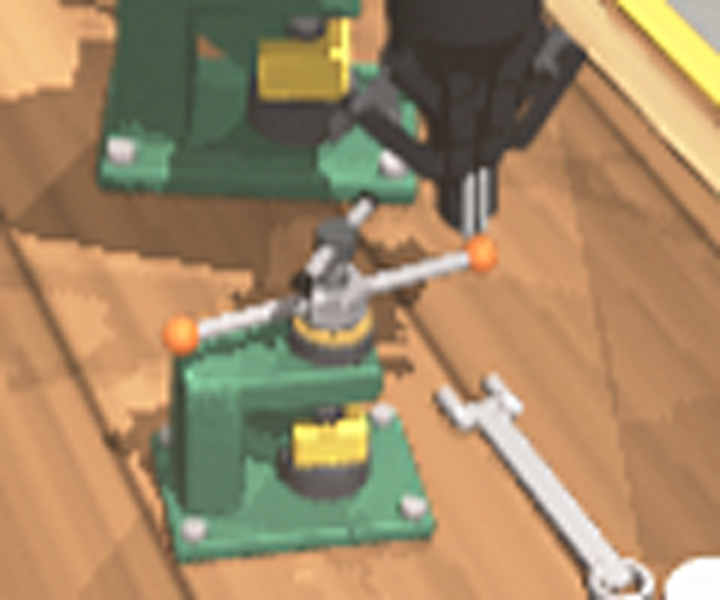

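>>> jog_arm(targets="0 -3 5 0 0;-3 0 0 0 0;-2 0 0 0 0;-2 0 0 0 0;-1 0 0 0 0")

```text
t: 10.72
ee_pos: [0.5857, -0.099, 0.1432]
eef_rot: [0.671, 0.74, 0.018, 0.037]
wrist_force: [0.8, 2.1, 0.2]
opening: 0.0001
```

```bash
python3 st.py
```

```text
t 10.72 p [ 0.5857 -0.099   0.1432] psi 1.6679 tilt [-0.03   0.077 -0.997] axis in tool mm [-18.1 -84. ] F [0.83 2.14 0.25] Ftool [ 2.04  1.05 -0.23] M [ 0.249 -0.016 -0.005] q [-0.37  0.53  1.49  0.01  1.04 -0.47] op 0.0001
```

>>> jog_arm(targets="-7.2 1.3 1 5 0;-7.2 1.3 1 5 0;-7.2 1.3 0.8 5 0;-7.2 1.3 0.8 5 0;-7.2 1.3 0.8 5 0")

```text
t: 11.13
ee_pos: [0.5902, -0.135, 0.1408]
eef_rot: [0.82, 0.571, 0.027, 0.031]
wrist_force: [0.0, 2.0, 0.8]
opening: -0.0001
```

```bash
python3 st.py
```

```text
t 11.13 p [ 0.5902 -0.135   0.1408] psi 1.2178 tilt [ 0.009  0.082 -0.997] axis in tool mm [-20.7 -84.2] F [0.   2.03 0.83] Ftool [ 1.91 -0.63 -0.87] M [0.235 0.006 0.03 ] q [-0.42  0.56  1.45  0.02  1.05 -0.08] op -0.0001
```

>>> jog_arm(targets="-7.4 1.2 0.4 5 0;-7.4 1.2 0.4 5 0;-7.4 1.2 0.4 5 0;-7.4 1.2 0.4 5 0;-7.4 1.2 0.4 5 0;-7.4 1.2 0.4 5 0")

```text
t: 11.63
ee_pos: [0.5733, -0.1775, 0.1391]
eef_rot: [0.944, 0.327, 0.037, 0.023]
wrist_force: [1.0, 1.4, 1.4]
opening: 0.0001
```

```bash
python3 st.py
```

```text
t 11.63 p [ 0.5733 -0.1775  0.1391] psi 0.6687 tilt [ 0.054  0.068 -0.996] axis in tool mm [-22.2 -83.9] F [0.98 1.39 1.41] Ftool [ 1.71 -0.4  -1.35] M [ 0.192 -0.1    0.033] q [-0.5   0.54  1.48  0.03  1.04  0.39] op 0.0001
```

>>> jog_arm(targets="-7.4 1.4 -0.1 5 0;-7.4 1.4 -0.2 5 0;-7.4 1.4 -0.2 5 0;-7.4 1.4 -0.3 5 0;-7.4 1.4 -0.3 5 0;-7.4 1.4 -0.3 5 0")

```text
t: 12.13
ee_pos: [0.5372, -0.206, 0.1388]
eef_rot: [0.997, 0.058, 0.044, 0.013]
wrist_force: [1.1, 0.4, -0.9]
opening: -0.0
```

```bash
python3 st.py
```

```text
t 12.13 p [ 0.5372 -0.206   0.1388] psi 0.1166 tilt [ 0.086  0.031 -0.996] axis in tool mm [-23.7 -84. ] F [ 1.09  0.41 -0.88] Ftool [ 1.05 -0.31  0.96] M [ 0.012 -0.165  0.068] q [-0.58  0.49  1.56  0.04  1.    0.85] op -0.0
```

>>> jog_arm(targets="-7.4 1.5 -0.5 5 0;-7.4 1.5 -0.5 5 0;-7.4 1.5 -0.5 5 0;-7.4 1.5 -0.5 5 0")

```text
t: 12.47
ee_pos: [0.5071, -0.2131, 0.1386]
eef_rot: [0.991, -0.126, 0.048, 0.006]
wrist_force: [0.7, -0.2, -1.5]
opening: 0.0001
```

```bash
python3 - <<'E'
from st import *
st()
b=camera("side")["pixels"][170:270,280:400]; cv2.imwrite("pics/s7.png",cv2.resize(b,None,fx=6,fy=6,interpolation=cv2.INTER_CUBIC))
E
```

```text
t 12.47 p [ 0.5071 -0.2131  0.1386] psi -0.253 tilt [ 0.096 -0.001 -0.995] axis in tool mm [-25.1 -84.2] F [ 0.69 -0.18 -1.48] Ftool [ 0.57 -0.    1.54] M [-0.114 -0.206  0.003] q [-0.63  0.44  1.64  0.04  0.97  1.17] op 0.0001
```

View pics/s7.png

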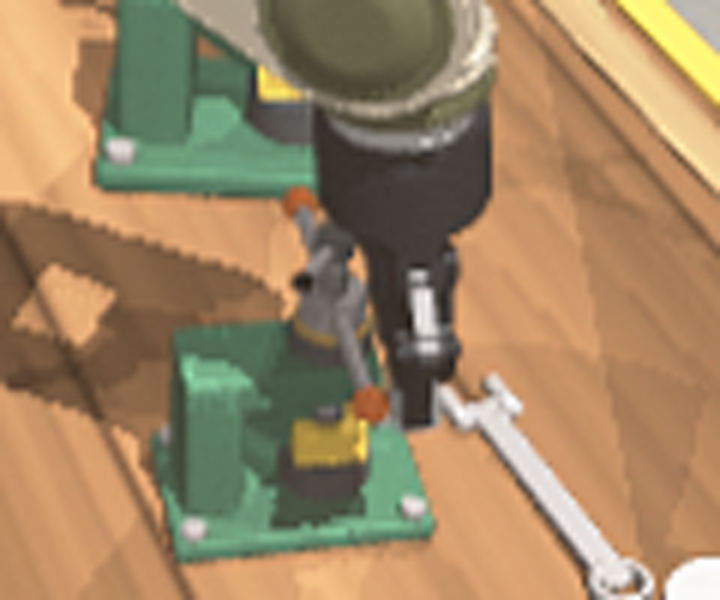

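>>> jog_arm(targets="-5.2 1.2 -0.4 3.5 0;-5.2 1.2 -0.4 3.5 0;-5.2 1.2 -0.4 3.5 0;-5.2 1.2 -0.4 3.5 0")

```text
t: 12.85
ee_pos: [0.4855, -0.2115, 0.1388]
eef_rot: [0.967, -0.25, 0.049, 0.0]
wrist_force: [0.5, -1.0, -0.7]
opening: -0.0001
```

>>> jog_arm(targets="-5.2 1.2 -0.4 3.5 0;-5.2 1.2 -0.4 3.5 0;-5.2 1.2 -0.4 3.5 0")

```text
t: 13.1
ee_pos: [0.4708, -0.2071, 0.139]
eef_rot: [0.94, -0.338, 0.05, -0.003]
wrist_force: [1.5, -1.2, -1.3]
opening: 0.0001
```

```bash
python3 st.py
```

```text
t 13.1 p [ 0.4708 -0.2071  0.139 ] psi -0.6928 tilt [ 0.092 -0.04  -0.995] axis in tool mm [-26.9 -84. ] F [ 1.47 -1.19 -1.25] Ftool [1.77 0.04 1.42] M [-0.248 -0.088 -0.064] q [-0.66  0.37  1.75  0.05  0.92  1.58] op 0.0001
```

>>> jog_arm(targets="-5.2 1.4 -0.2 3.5 0;-5.2 1.4 -0.2 3.5 0;-5.2 1.4 -0.2 3.5 0")

```text
t: 13.35
ee_pos: [0.457, -0.2004, 0.1386]
eef_rot: [0.904, -0.424, 0.051, -0.007]
wrist_force: [0.2, -1.8, -1.4]
opening: 0.0002
```

>>> jog_arm(targets="-5.2 1.4 -0.2 3.5 0;-5.2 1.4 -0.2 3.5 0;-5.2 1.4 -0.2 3.5 0")

```text
t: 13.6
ee_pos: [0.4447, -0.1913, 0.1383]
eef_rot: [0.861, -0.506, 0.052, -0.011]
wrist_force: [0.5, -1.9, -1.5]
opening: -0.0002
```

```bash
python3 st.py
```

```text
t 13.6 p [ 0.4447 -0.1913  0.1383] psi -1.0652 tilt [ 0.077 -0.071 -0.994] axis in tool mm [-29.1 -83.6] F [ 0.48 -1.93 -1.49] Ftool [1.8  0.63 1.6 ] M [-0.336  0.071 -0.03 ] q [-0.67  0.31  1.84  0.05  0.89  1.94] op -0.0002
```

>>> jog_arm(targets="-5.3 1.5 -0.2 3.5 0;-5.3 1.5 -0.2 3.5 0;-5.3 1.5 -0.2 3.5 0")

```text
t: 13.85
ee_pos: [0.4341, -0.1804, 0.1381]
eef_rot: [0.81, -0.583, 0.052, -0.015]
wrist_force: [-0.8, -5.4, -2.1]
opening: -0.0002
```

>>> jog_arm(targets="-5.3 1.5 -0.2 3.5 0;-5.3 1.5 -0.2 3.5 0;-5.3 1.5 -0.2 3.5 0")

```text
t: 14.1
ee_pos: [0.4262, -0.1694, 0.1381]
eef_rot: [0.753, -0.656, 0.054, -0.017]
wrist_force: [-1.5, -9.0, -4.3]
opening: 0.0001
```

>>> jog_arm(targets="-5.3 1.5 -0.2 3.5 0;-5.3 1.5 -0.2 3.5 0")

```text
t: 14.27
ee_pos: [0.4221, -0.1621, 0.138]
eef_rot: [0.711, -0.7, 0.056, -0.018]
wrist_force: [-3.1, -12.3, -4.2]
opening: 0.0001
```

```bash
python3 st.py
```

```text
t 14.27 p [ 0.4221 -0.1621  0.138 ] psi -1.5582 tilt [ 0.055 -0.103 -0.993] axis in tool mm [-35.8 -81.8] F [ -3.07 -12.27  -4.16] Ftool [11.98  3.71  4.46] M [-2.115  0.692 -0.201] q [-0.64  0.24  1.94  0.03  0.84  2.47] op 0.0001
```

The nut is seated: the push rose 5.5, 9 and then 12.6 N, which is about 11 N tangential. I back off now and lift clear.

>>> jog_arm(targets="4 0 0 0 0;8 -6 0 0 0;8 -6 0 0 0;0 0 -15 0 0;0 0 -30 0 0;0 0 -35 0 0;0 0 -35 0 0;0 0 0 0 0")

```text
t: 14.93
ee_pos: [0.4261, -0.1806, 0.2602]
eef_rot: [0.716, -0.696, 0.055, -0.017]
wrist_force: [0.7, -0.0, 0.7]
opening: 0.0001
```

```bash
python3 st.py
```

```text
t 14.93 p [ 0.4261 -0.1806  0.2602] psi -1.5462 tilt [ 0.054 -0.101 -0.993] axis in tool mm [-53.4 -78.8] F [ 0.71 -0.03  0.72] Ftool [ 0.09 -0.78 -0.64] M [0.004 0.05  0.022] q [-0.67  0.11  1.74  0.03  1.18  2.44] op 0.0001
```

>>> jog_arm(targets="38 10 -5 0 0;38 10 -5 0 0;38 10 -5 0 0;38 10 0 0 0;0 0 0 0 0")

```text
t: 15.35
ee_pos: [0.3909, -0.3409, 0.2833]
eef_rot: [0.721, -0.691, 0.059, -0.018]
wrist_force: [1.6, 1.0, -0.9]
opening: -0.0
```

```bash
python3 - <<'E'
from st import *
st()
a=camera("top")["pixels"][150:250,320:430]; cv2.imwrite("pics/t8.png",cv2.resize(a,None,fx=5,fy=5,interpolation=cv2.INTER_CUBIC))
b=camera("side")["pixels"][190:275,290:400]; cv2.imwrite("pics/s8.png",cv2.resize(b,None,fx=5,fy=5,interpolation=cv2.INTER_CUBIC))
E
```

```text
t 15.35 p [ 0.3909 -0.3409  0.2833] psi -1.5317 tilt [ 0.06  -0.107 -0.992] axis in tool mm [-210.8 -121.8] F [ 1.58  0.99 -0.87] Ftool [-0.98 -1.52  0.98] M [ 0.022  0.023 -0.055] q [-0.97  0.22  1.55  0.06  1.26  2.11] op -0.0
```

View pics/t8.png

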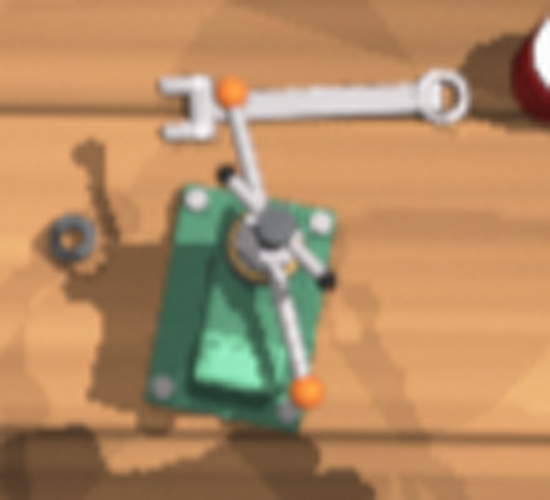

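View pics/s8.png

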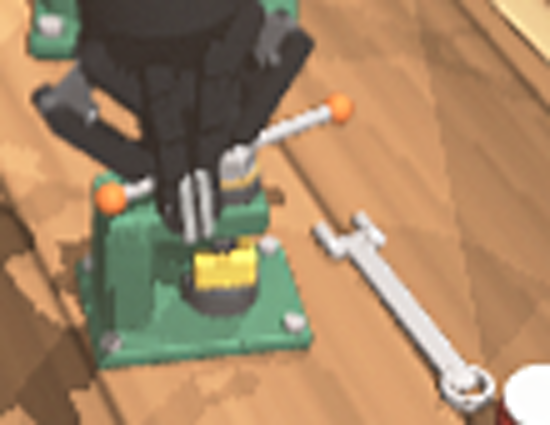

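Top crop: the bar is unchanged at (226,174) and (330,281). The nut is at (232,91) and (307,391), turned about 2.98 rad. The spanner and ring nut haven't moved, and the arm is clear.

>>> jog_arm(targets="0 0 0 0 0;0 0 0 0 0")

```text
t: 15.62
ee_pos: [0.3927, -0.3356, 0.2826]
eef_rot: [0.722, -0.689, 0.057, -0.019]
wrist_force: [-1.0, -0.3, -0.1]
opening: -0.0001
```

```bash
python3 -c "
from st import *
st(); print(sign_off())"
```

```text
t 15.62 p [ 0.3927 -0.3356  0.2826] psi -1.5275 tilt [ 0.057 -0.107 -0.993] axis in tool mm [-205.1 -120.5] F [-1.01 -0.28 -0.12] Ftool [0.23 1.03 0.02] M [ 0.021  0.046 -0.01 ] q [-0.96  0.22  1.56  0.06  1.26  2.12] op -0.0001
the job is handed in; nothing more can be done
None
```

The job is done and handed in at t = 15.6 s. On the smaller frame, the bolt is set on the gauge and the jam nut is locked on the washer.

- **Bolt:** I turned it down about 1.44 rad with closed fingertips on a T-bar ball. The drag was 2–3 N, then the push rose to about 8.1 N at the ball (roughly 7.5 N tangential).
- **Nut:** I ran it down about 3.0 rad on one orange ball. It seated and I tightened it to a peak of 12.6 N, about 11 N of it tangential by my estimate. That is slightly above the 10 N asked but well under 25 N.

**Last checks:**
- The final top view shows the bolt's bar unmoved after the nut was locked, and the spanner and spare nut where they were.
- The arm was clear of everything, with only about 1 N on the wrist force, which is noise.
- In the final side view the gripper hid the T-bar and part of the nut. I judged the nut's seating from the force rise and the turned angle, not by sight.
- The tool had gathered a tilt of about 7° by the end from the stepped moves.

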